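Fit the tap plug into the gas manifold

ROBOT

A 6-joint arm with a two-finger parallel gripper is mounted at the origin on the work surface. World frame = base frame: x ahead of the robot, y to its left, z up, the work surface at z = 0. Lengths are in m, angles in rad, forces in N, time in s.
With the tool pointing down it reaches from about 0.375 to 0.9 m from the base axis. Payload 3.1 kg.
Tool frame: the origin (TCP) lies at the very end of the fingers, on their centre line; the grasp point (between the pads) lies 19 mm behind it (manip.tcp_to_grasp is the distance from the TCP to the grasp point, in m); z points along the fingers, y is the line along which they close (so a half turn about z gives the same grasp; the last joint's range is limited). The gripper opens to 85 mm and grips with 20 to 120 N. Pads are 22 mm wide; open, the fingers measure 114 mm over their backs; the gripper's body (76 mm by 85 mm) begins 54 mm behind the grasp point. The pads swing forward as they close: fully open they stand 13 mm farther back than shut.
Start: joints at [1.03, 0.527, 1.433, -0, 1.181, -0.178], TCP at [0.221, 0.585, 0.231] pointing down, gripper open.
Joint ranges: [-3.08, 3.08], [-0.75, 2.2], [0.22, 2.44], [-1.43, 4.57], [0, 2.65], [-2.85, 2.85]. Speed limits (rad/s): [2.79, 2.79, 3.14, 3.14, 3.14, 3.14].

INTERFACE

Orientations are given as a unit quaternion [x, y, z, w].
In Python, from station import manip gives the robot as it stands. The module is installed in compiled form; this text tells all that it offers.
- The arm moves only by the tool step_arm, never from a script. Its argument "commands" is one flat list of numbers, 6 for each row, row after row: the shift along the tool's x, y, z in m, then the turn, a rotation vector about the tool's x, y, z in degrees. A call has exactly 10 rows; each row is the pose to reach, as a shift and turn from the pose commanded when the call began, along the tool's axes at that moment; what a row does not reach only later rows make up. A row lasts 1/10 s, in which the tool goes at most 50 mm and 8.59 degrees, less where a joint would pass 70% of its speed; a pose out of reach is approached as far as the arm can. A call with a gripper value outside its range is refused whole. "jaw" is the opening in per cent of the stroke, from 0 (shut) to 100 (fully open), set as the call begins (left out, the last holds). The fingers move at their own pace and stop on an object; "grip_force" is the grip in N (left out, the last holds). Time passes only in rows, so rows that repeat a pose let the fingers close, or fill a call up. It gives the time, the measured TCP pose, the force, the opening and the grip force at its end, in the units of the state.
- manip.sense(): the state, without advancing time (a new reading comes with each control period).
- manip.snapshot(name): name is "scene" or "top" or "wrist"; returns a dict with "pixels" (384x512x3 uint8, blue, green, red), "fx", "fy", "cx", "cy" (pixels), "k1" (the pictures are not rectified: a ray, as slopes to the right and down, at radius r is drawn at 1 + k1 r^2 times it, then the intrinsics apply), "R" (3x3) and "t" (3): a world point X has camera coordinates R X + t; the wrist camera has in their place "mount" (4x4, takes a point from camera to tool coordinates, whose origin is the TCP and whose axes are the flange's). Camera axes: x right, y down, z forward; pixel columns grow to the right and rows downward; lengths in m; the calibration is good to about 2 mm. A picture is of the moment at which its call begins: read the wrist's pose just before it. There is no depth.
- manip.sign_off(): hands the job in; it is judged then, once.
The state is a dict: "t": time; "q": joint angles; "qd": joint speeds; "tau": joint torques, N m; "tcp_pos": TCP position; "tool_rot": TCP orientation; "force": force on the tool from outside, world axes, zero at the start; "ft_torque": the same for the moment, N m; "finger_gap": opening from 0.0 (shut) to 1.0 (fully open); "gripper_force": force on a finger pad.
Only numpy, scipy, OpenCV 4.12 (cv2) and the standard library are available. Lean on these libraries where they do the work, as an engineer would, in place of code of your own. Each camera call takes 0.05 s, during which the arm holds its last target. There are 200 camera calls.

TASK

Take the tapered plug with the flat wing handle from the wooden rack and set it upright in the one empty barrel of the steel gas manifold, with its wing across the pipe. Then turn it a quarter turn while pressing it gently down, so that it wedges home with its collar down on the barrel's rim and its wing in line with the pipe, and let go: it must stay like that. Do not press hard (25 N cracks the barrel) and leave everything else as it stands.

Things in the scene. Friction and masses are not known exactly. Their poses are not given: they have to be found in the camera images.
- plug_wing (a point): Centre of the plug's wing handle, an upright flat plate 46 mm long (point x), 12 mm thick (point y), 30 mm tall (point z, up). It is 69 mm above the plug's tip and 29 mm above the underside of its collar; its lower edge is 8 mm above the collar's top. The plug is white plastic, 84 mm tall, 120 g, loose, in any one of the rack's three holes (the two stoppers there have no wing).
- plug_collar (a point): Centre of the underside of the plug's collar, on its axis, 29 mm below plug_wing; same axes. In the rack it rests on the rack's top, 56 mm above the table, the cone hanging in the 33 mm hole with about 5 mm of play each way. The collar is 42 mm in diameter, 6 mm thick; the round cone below is 40 mm long, 26 mm in diameter at the collar, 18 mm near the rounded tip.
- port_mouth (a point): Centre of the mouth of the manifold's one empty barrel, at its rim, 70 mm above the table. Site z is up, y along the manifold's pipe, x across it. The smooth tapered bore is 25 mm wide at the rim, 44 mm deep, with the plug's own taper. Laid in without force, the plug stands with its collar 5 to 6 mm above the rim.
- port (a joint): How far the empty barrel is pressed down on its soft rubber seat, in m: 0 when unloaded, about 0.00025 per N, so 25 N is reached at 0.00625. The barrel (steel, 46 mm across its rim) moves straight down only, and port_mouth with it; it comes up again when let go.
- port_base: The rubber seat of the empty barrel, fixed, origin on the table under port_mouth. How the fit behaves: pressed straight down, the plug sticks with its collar 2 to 5 mm above the rim; turned (either way) while pressed with 12 to 18 N it works down to the rim in a quarter turn, small turns to and fro helping, and stays wedged. Turning takes up to 0.5 N m.
- rack: Wooden rack block, 250 (its x) x 75 (its y) x 56 mm tall, fixed; origin under its centre. Three holes in a row along its x, at -75, 0 and 75 mm.
- manifold: Aluminium base with a pipe along its y, fixed, 320 mm long (pipe 400 mm); origin under its centre. The barrels stand in a row at -110, 0 and 110 mm along y. Which one is empty varies; the other two hold fixed plugs of the same shape, whose wings reach 114 mm above the table.
- round_stopper: Bystander: white stopper in the rack with a round flat head 28 mm diameter, 76 mm tall in all; origin at its tip.
- ball_stopper: Bystander: white stopper in the rack with a ball head 26 mm diameter, 77 mm tall in all; origin at its tip.
- beaker: Bystander: open glass beaker, 68 mm diameter, 90 mm tall; origin under its centre.
- bottle: Bystander: amber bottle, 64 mm diameter, 150 mm tall; origin under its centre.
- spatula: Bystander: spatula lying on the table, 180 mm long along its x.
- grease_jar: Bystander: small jar, 52 mm diameter, 45 mm tall; origin under its centre.
- dish: Bystander: white ceramic bowl, 90 mm diameter, 30 mm tall; origin under its centre.
There are look-alikes about, which are no part of the job. What is shaped like the part that bears plug_wing but blue is not meant.

How it is judged:
By the outcome, as a careful person would: the job done as asked, in the order asked, and still so for the second after the job is handed in, with the robot touching nothing.
It also fails if it takes over 69 s, if anything falls off the work surface, if the arm or the gripper's body presses on something with over 40 N, if the wrist force passes 120 N, or if a joint passes its speed limit or range.

## Working session

There is one attempt and no reset: what is moved stays moved. The work goes in short steps, Python scripts to look and compute and a tool call to move; the robot and the scene stay as the last step left them, time stands still between calls to the robot, and variables do not carry over. Pictures are saved under pics/ and viewed, at most 10 in all, crops included, and the job is handed in when it is done.

Besides the shell and the picture viewer there is one more tool, called after "Request:" as name(argument=value, ...) on one line, values as JSON. step_arm: Moves the arm, as the interface text tells. Its arguments: {"type":"object","properties":{"commands":{"type":"array","items":{"type":"number"}},"jaw":{"type":"number"},"grip_force":{"type":"number"}},"required":["commands"]}

```bash
mkdir -p pics; cat > h.py <<'E'
import numpy as np, cv2
from station import manip
from scipy.spatial.transform import Rotation as Ro
def cam(n):
    s=manip.sense(); c=manip.snapshot(n); c=dict(c)
    if 'mount' in c and c.get('R') is None:
        T=np.eye(4); T[:3,:3]=Ro.from_quat(s['tool_rot']).as_matrix(); T[:3,3]=s['tcp_pos']
        W=T@np.array(c['mount']); c['R']=W[:3,:3].T; c['t']=-c['R']@W[:3,3]
    c['R']=np.array(c['R']);c['t']=np.array(c['t']); return c
def ray(c,u,v):
    d=np.array([(u-c['cx'])/c['fx'],(v-c['cy'])/c['fy']]); x=d.copy()
    for _ in range(20): x=d/(1+c['k1']*(x@x))
    o=-c['R'].T@c['t']; return o,c['R'].T@np.array([x[0],x[1],1])
def hit(c,u,v,z):
    o,d=ray(c,u,v); return o+d*(z-o[2])/d[2]
def proj(c,X):
    p=c['R']@np.array(X)+c['t']; x=p[:2]/p[2]; x=x*(1+c['k1']*(x@x)); return np.array([c['cx']+c['fx']*x[0],c['cy']+c['fy']*x[1]])
E
python3 - <<'E'
from h import *
a=cam('scene');b=cam('top')
for n,c in(('scene',a),('top',b)): cv2.imwrite(f'pics/{n}0.png',c['pixels']); print(n,-c['R'].T@c['t'],c['R'][2])
cv2.imwrite('pics/both0.png',cv2.resize(np.vstack([a['pixels'],b['pixels']]),(400,600)))
s=manip.sense();print(s)
import pickle;pickle.dump((a,b),open('c0.pkl','wb'))
E
```

```text
scene [ 0.95809666 -0.57611923  0.81017664] [-0.37423681  0.57756067 -0.72551395]
top [0.46981969 0.02628761 1.18581917] [ 9.51257672e-02  5.04739155e-04 -9.95465134e-01]
{'t': 0.1, 'q': array([ 1.03050437e+00,  5.28380859e-01,  1.43378006e+00,  2.51751732e-05,
        1.18140012e+00, -1.78511769e-01]), 'qd': array([ 0.00019854,  0.00024775, -0.00378797,  0.00085249, -0.00149894,
        0.00039407]), 'tau': array([ 1.36483877e-04, -4.43303633e+01, -1.78585607e+01, -2.69585444e-04,
        3.83960840e-03,  9.11924786e-06]), 'tcp_pos': array([0.22084799, 0.58399094, 0.23042489]), 'tool_rot': array([ 1.79909842e-01,  9.83682611e-01, -9.17216018e-04, -3.57051578e-04]), 'force': array([-0.77584989, -0.43324008,  0.12845105]), 'ft_torque': array([ 0.03694857,  0.02468873, -0.01018234]), 'gripper_force': 0.0, 'finger_gap': 0.9994378089204372}
```

View pics/top0.png

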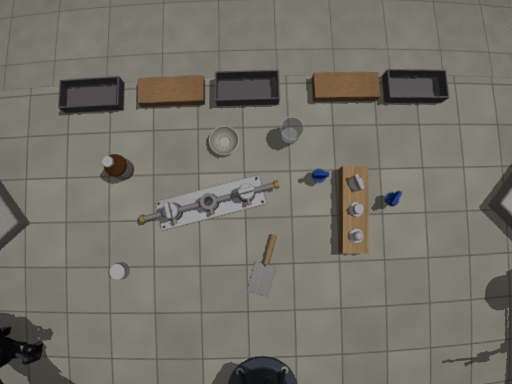

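View pics/scene0.png

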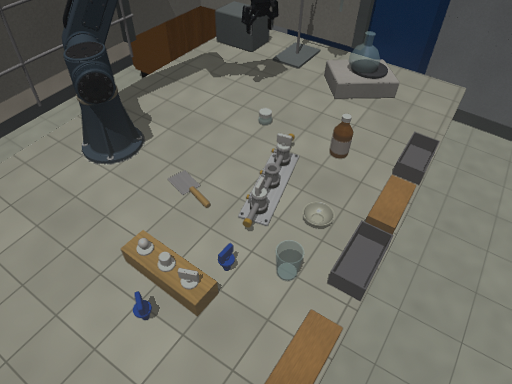

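Top view: the plug is in the rack's far hole at about (357,183), and the empty barrel is the middle one at (208,201). The pipe runs from (141,219) to (277,183). The scene view shows the plug at (189,277) and the barrel at (271,175).

```bash
python3 - <<'E'
from h import *
import pickle;a,b=pickle.load(open('c0.pkl','rb'))
print('plug',hit(b,357,183,.085),hit(a,189,275,.085)); print('port',hit(b,208,200,.07),hit(a,271,171,.07))
p,q=hit(b,142,219,.045),hit(b,277,184,.045);print('pipe',p,q,(p+q)/2,np.degrees(np.arctan2(*(p-q)[1::-1])))
c1=hit(b,343,168,.056);c2=hit(b,343,254,.056);print('rack',c1,c2,hit(b,367,168,.056))
im=np.hstack([cv2.resize(b['pixels'][160:220,325:405],(400,300),interpolation=2),cv2.resize(b['pixels'][170:230,170:250],(400,300),interpolation=2)])
cv2.imwrite('pics/z.png',im)
c=cam('wrist');print(c['mount'],c['fx'],c['k1'])
R=Ro.from_quat(manip.sense()['tool_rot']).as_matrix();print(R)
E
```

```text
plug [ 0.59384276 -0.28042428  0.085     ] [ 0.60320125 -0.28185872  0.085     ]
port [0.55968282 0.13770017 0.07      ] [0.56570675 0.127323   0.07      ]
pipe [0.51224989 0.33223015 0.045     ] [ 0.60199059 -0.05885748  0.045     ] [0.55712024 0.13668633 0.045     ] 102.9236177305406
rack [ 0.64162567 -0.25002031  0.056     ] [ 0.39657456 -0.23808471  0.056     ] [ 0.63989262 -0.32058332  0.056     ]
[[-6.34976735e-04 -9.45301411e-01 -3.26197546e-01  8.58975585e-02]
 [ 9.99999414e-01 -8.86208975e-04  6.21581106e-04 -2.16565310e-04]
 [-8.76660689e-04 -3.26196960e-01  9.45301420e-01 -1.42231679e-01]
 [ 0.00000000e+00  0.00000000e+00  0.00000000e+00  1.00000000e+00]] 331.6514026658504 -0.022670521604183185
[[-9.35250419e-01  3.53985758e-01 -8.58828872e-04]
 [ 3.53986683e-01  9.35249329e-01 -1.45648232e-03]
 [ 2.87645130e-04 -1.66618968e-03 -9.99998571e-01]]
```

View pics/z.png

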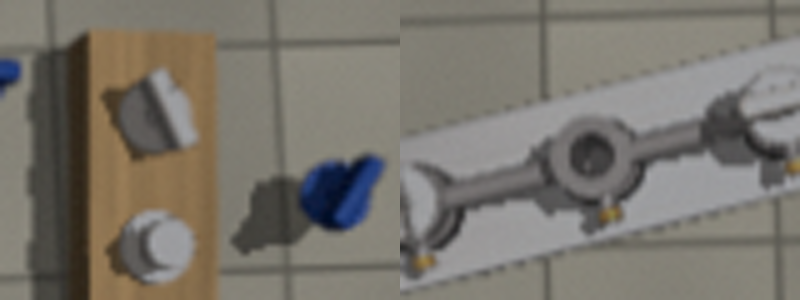

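Request:
step_arm(commands=[-0.659, -0.676, 0, 0, 0, 138, -0.659, -0.676, 0, 0, 0, 138, -0.659, -0.676, 0, 0, 0, 138, -0.659, -0.676, 0, 0, 0, 138, -0.659, -0.676, 0, 0, 0, 138, -0.659, -0.676, 0, 0, 0, 138, -0.659, -0.676, 0, 0, 0, 138, -0.659, -0.676, 0, 0, 0, 138, -0.659, -0.676, 0, 0, 0, 138, -0.659, -0.676, 0, 0, 0, 138], jaw=100)

```text
t: 1.15
tcp_pos: [0.4213, 0.1242, 0.2314]
tool_rot: [0.804, 0.595, 0.0, 0.0]
force: [1.4, -0.6, -0.2]
finger_gap: 1.002
gripper_force: 0.0
```

```bash
cat >> h.py <<'E'
def to(p,yaw,z=None):
    "shift & turn in tool axes from measured pose to world p, tool x yaw deg, tool down"
    s=manip.sense();R=Ro.from_quat(s['tool_rot']);G=Ro.from_euler('ZX',[yaw,180],degrees=True)
    print('t',s['t'],'tcp',s['tcp_pos'].round(4),'yaw',np.degrees(np.arctan2(*R.as_matrix()[1::-1,0])).round(2),'F',s['force'].round(1),'gap',round(s['finger_gap'],3))
    print('shift',R.inv().apply(np.array(p)-s['tcp_pos']).round(4),'rv',np.degrees((R.inv()*G).as_rotvec()).round(2))
E
python3 -c "
from h import *
to([.598,-.281,.23],21)"
```

```text
t 1.15 tcp [0.4213 0.1242 0.2314] yaw 72.97 F [ 1.4 -0.6 -0.2] gap 1.002
shift [-0.3357  0.2877  0.0014] rv [ 1.000e-02 -2.000e-02  5.197e+01]
```

Request:
step_arm(commands=[-0.336, 0.288, 0, 0, 0, 52, -0.336, 0.288, 0, 0, 0, 52, -0.336, 0.288, 0, 0, 0, 52, -0.336, 0.288, 0, 0, 0, 52, -0.336, 0.288, 0, 0, 0, 52, -0.336, 0.288, 0, 0, 0, 52, -0.336, 0.288, 0, 0, 0, 52, -0.336, 0.288, 0, 0, 0, 52, -0.336, 0.288, 0, 0, 0, 52, -0.336, 0.288, 0, 0, 0, 52])

```text
t: 2.15
tcp_pos: [0.6021, -0.2846, 0.2306]
tool_rot: [0.983, 0.183, 0.001, 0.002]
force: [0.8, 0.2, -0.4]
finger_gap: 1.001
gripper_force: 0.0
```

```bash
python3 - <<'E'
from h import *
to([.598,-.281,.23],21)
c=cam('wrist');cv2.imwrite('pics/w1.png',c['pixels'])
import pickle;pickle.dump(c,open('w1.pkl','wb'))
E
```

```text
t 2.15 tcp [ 0.6021 -0.2846  0.2306] yaw 21.05 F [ 0.8  0.2 -0.4] gap 1.001
shift [-0.0026 -0.0049  0.0006] rv [ 0.25 -0.07  0.05]
```

View pics/w1.png

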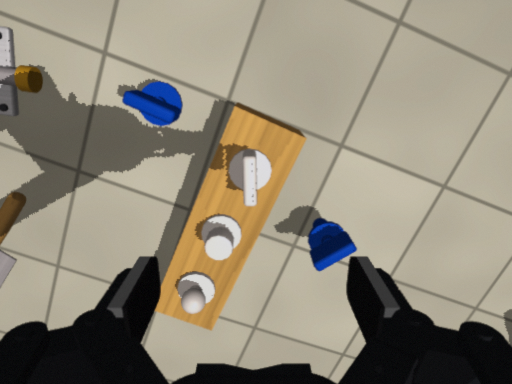

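```bash
python3 - <<'E'
from h import *
import pickle;c=pickle.load(open('w1.pkl','rb'))
im=cv2.resize(c['pixels'][140:215,205:305],(800,600),interpolation=2);cv2.imwrite('pics/w1z.png',im)
print(proj(c,manip.sense()['tcp_pos']))
E
```

```text
[247.62903101 256.17778854]
```

View pics/w1z.png

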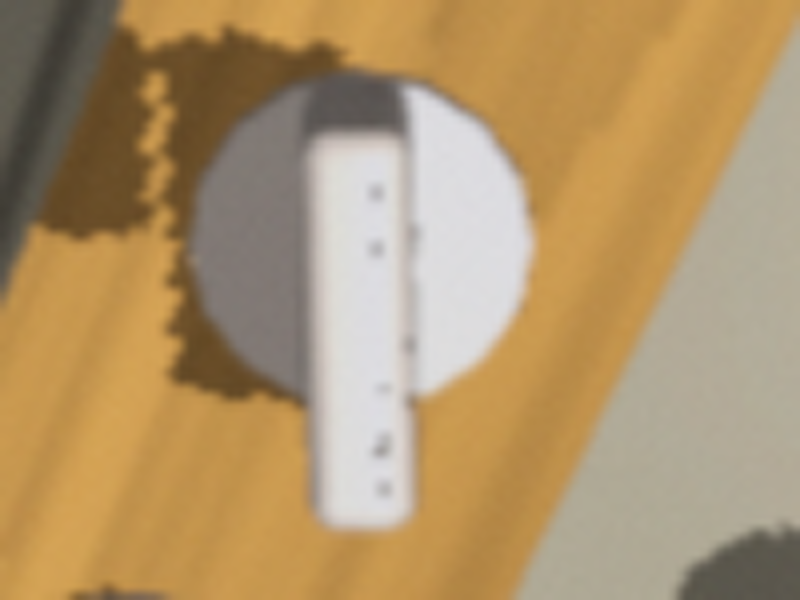

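The crop shows the wing's top face between crop points (355,132) and (366,528), with the collar's circle centred near (362,238).

```bash
python3 - <<'E'
from h import *
import pickle;c=pickle.load(open('w1.pkl','rb'))
f=lambda x,y,z:hit(c,(x+.5)/8-.5+205,(y+.5)/8-.5+140,z)
p,q=f(355,132,.1),f(366,528,.1);d=p-q;print(p,q,(p+q)/2,np.linalg.norm(d),np.degrees(np.arctan2(d[1],d[0])));k=f(362,238,.062);print('collar',k)
m=((p+q)/2+k)/2;m[2]=.07
to(m,np.degrees(np.arctan2(d[1],d[0])))
E
```

```text
[ 0.6190549  -0.27374189  0.1       ] [ 0.57773721 -0.29072592  0.1       ] [ 0.59839605 -0.2822339   0.1       ] 0.04467223890376571 22.34557856951472
collar [ 0.59877926 -0.2820131   0.062     ]
t 2.2 tcp [ 0.6007 -0.2812  0.2303] yaw 21.13 F [0.4 0.4 0.4] gap 0.998
shift [-2.300e-03  1.000e-04  1.603e-01] rv [ 0.    0.   -1.21]
```

Request:
step_arm(commands=[-0.002, 0, 0.03, 0, 0, -1.2, -0.002, 0, 0.06, 0, 0, -1.2, -0.002, 0, 0.09, 0, 0, -1.2, -0.002, 0, 0.11, 0, 0, -1.2, -0.002, 0, 0.125, 0, 0, -1.2, -0.002, 0, 0.14, 0, 0, -1.2, -0.002, 0, 0.15, 0, 0, -1.2, -0.002, 0, 0.157, 0, 0, -1.2, -0.002, 0, 0.162, 0, 0, -1.2, -0.002, 0, 0.162, 0, 0, -1.2], jaw=45)

```text
t: 3.2
tcp_pos: [0.5984, -0.279, 0.069]
tool_rot: [0.981, 0.195, -0.0, -0.0]
force: [0.9, 0.5, 0.2]
finger_gap: 0.448
gripper_force: 0.0
```

```bash
python3 -c "
from h import *
to([.5986,-.2821,.068],22.3)"
```

```text
t 3.2 tcp [ 0.5984 -0.279   0.069 ] yaw 22.52 F [0.9 0.5 0.2] gap 0.448
shift [-0.001   0.0029  0.001 ] rv [-0.02  0.01  0.22]
```

Request:
step_arm(commands=[-0.001, 0.003, 0.001, 0, 0, 0, -0.001, 0.003, 0.001, 0, 0, 0, -0.001, 0.003, 0.001, 0, 0, 0, -0.001, 0.003, 0.001, 0, 0, 0, -0.001, 0.003, 0.001, 0, 0, 0, -0.001, 0.003, 0.001, 0, 0, 0, -0.001, 0.003, 0.001, 0, 0, 0, -0.001, 0.003, 0.001, 0, 0, 0, -0.001, 0.003, 0.001, 0, 0, 0, -0.001, 0.003, 0.001, 0, 0, 0], jaw=0, grip_force=90)

```text
t: 4.2
tcp_pos: [0.5993, -0.2829, 0.0689]
tool_rot: [0.981, 0.195, 0.001, 0.001]
force: [0.1, -3.5, 5.2]
finger_gap: 0.123
gripper_force: 88.5
```

```bash
python3 -c "
from h import *
to([.5986,-.2821,.2],22.3)"
```

```text
t 4.2 tcp [ 0.5993 -0.2829  0.0689] yaw 22.53 F [ 0.1 -3.5  5.2] gap 0.123
shift [-0.0002 -0.0008 -0.1311] rv [ 0.1  -0.04  0.23]
```

Request:
step_arm(commands=[0, 0, -0.02, 0, 0, 0, 0, 0, -0.06, 0, 0, 0, 0, 0, -0.1, 0, 0, 0, 0, -0.03, -0.14, 0, 0, 2, 0.01, -0.07, -0.14, 0, 0, 4, 0.02, -0.11, -0.14, 0, 0, 6, 0.03, -0.15, -0.14, 0, 0, 9.6, 0.035, -0.19, -0.14, 0, 0, 9.6, 0.04, -0.23, -0.14, 0, 0, 9.6, 0.046, -0.27, -0.14, 0, 0, 9.6])

```text
t: 5.2
tcp_pos: [0.535, -0.0125, 0.2068]
tool_rot: [0.994, 0.112, -0.002, -0.002]
force: [1.2, 0.4, -0.8]
finger_gap: 0.125
gripper_force: 88.0
```

```bash
python3 -c "
from h import *
to([.482,.119,.21],12.9)"
```

```text
t 5.2 tcp [ 0.535  -0.0125  0.2068] yaw 12.91 F [ 1.2  0.4 -0.8] gap 0.125
shift [-0.0223 -0.1401 -0.0026] rv [-0.21  0.26  0.01]
```

Request:
step_arm(commands=[-0.01, -0.04, 0, 0, 0, 0, -0.02, -0.08, -0.002, 0, 0, 0, -0.022, -0.11, -0.002, 0, 0, 0, -0.022, -0.13, -0.002, 0, 0, 0, -0.022, -0.14, -0.002, 0, 0, 0, -0.022, -0.14, -0.002, 0, 0, 0, -0.022, -0.14, -0.002, 0, 0, 0, -0.022, -0.14, -0.002, 0, 0, 0, -0.022, -0.14, -0.002, 0, 0, 0, -0.022, -0.14, -0.002, 0, 0, 0])

```text
t: 6.2
tcp_pos: [0.4853, 0.1156, 0.2102]
tool_rot: [0.994, 0.112, -0.0, 0.0]
force: [0.2, 0.6, -0.7]
finger_gap: 0.125
gripper_force: 88.0
```

```bash
python3 - <<'E'
from h import *
to([.482,.119,.21],12.9)
c=cam('wrist');to([.482,.119,.21],12.9);cv2.imwrite('pics/w2.png',cv2.resize(c['pixels'],(800,600),interpolation=2))
import pickle;pickle.dump(c,open('w2.pkl','wb'))
E
```

```text
t 6.2 tcp [0.4853 0.1156 0.2102] yaw 12.85 F [ 0.2  0.6 -0.7] gap 0.125
shift [-0.0024 -0.0041  0.0002] rv [ 0.    0.01 -0.05]
t 6.25 tcp [0.4852 0.1157 0.2103] yaw 12.86 F [ 0.3 -0.  -2.2] gap 0.123
shift [-0.0024 -0.004   0.0003] rv [ 0.    0.   -0.04]
```

View pics/w2.png

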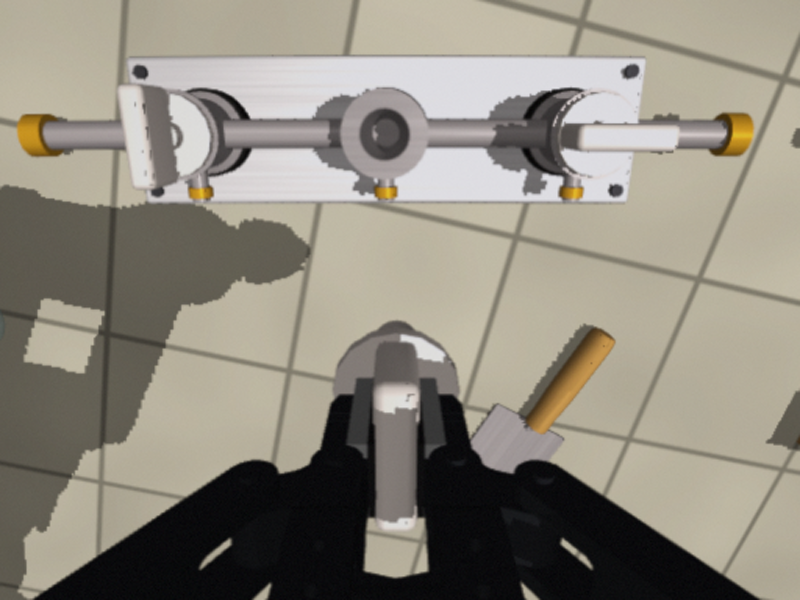

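The rim centre is at about (384,134) in the 800-wide picture. The pipe caps are at (40,135) and (738,133). The held plug's collar spans x from 334 to 460, and its wing is centred near x=396.

```bash
python3 - <<'E'
from h import *
import pickle;c=pickle.load(open('w2.pkl','rb'))
s=512/800
f=lambda x,y,z:hit(c,(x+.5)*s-.5,(y+.5)*s-.5,z)
for x,y in((341,134),(428,134),(384,89),(384,179)): print(f(x,y,.07))
P=f(384,134,.07);print('port',P)
a,b=f(40,135,.045),f(738,133,.045);d=a-b;print('pipe yaw',np.degrees(np.arctan2(d[1],d[0]))-90)
# bore by threshold contour: gold/hole
g=cv2.cvtColor(c['pixels'],6)
h=cv2.HoughCircles(cv2.medianBlur(g[40:130,200:290],3),3,1,10,param1=80,param2=15,minRadius=10,maxRadius=33)
if h is not None:
  for x,y,r in h[0][:4]: print('hough',x+200,y+40,r,hit(c,x+200,y+40,.07), 'scene800',(x+200)/s,(y+40)/s)
S=manip.sense();R=Ro.from_quat(S['tool_rot']).as_matrix()
W=lambda v:proj(c,S['tcp_pos']+R@np.array(v))/s
print('collar exp L,R,front(top)',W([0,-.021,.007]),W([0,.021,.007]),W([.021,0,.013]),'wing',W([.023,0,-.031]),W([-.023,0,-.031]),W([.023,0,-.001]))
print('tip',W([.0,0,.053]))
E
```

```text
[0.55262864 0.16118408 0.07      ]
[0.5626691 0.1169867 0.07     ]
[0.57896578 0.14404025 0.07      ]
[0.53508169 0.13438217 0.07      ]
port [0.55757924 0.13933238 0.07      ]
pipe yaw 12.962142976529009
hough 248.5 84.5 31.3 [0.55892666 0.13719797 0.07      ] scene800 388.28125 132.03125
hough 242.5 92.5 24.4 [0.55172034 0.14062588 0.07      ] scene800 378.90625 144.53125
hough 254.5 92.5 17.7 [0.55389878 0.13104267 0.07      ] scene800 397.65625 144.53125
hough 277.5 111.5 16.9 [0.54329447 0.10895044 0.07      ] scene800 433.59375 174.21875
collar exp L,R,front(top) [333.21207581 389.10410223] [462.59469306 389.06035049] [397.87741341 322.09419259] wing [398.53738457 382.05211921] [398.33421632 533.32527246] [398.05201954 333.34891092]
tip [397.4898754  333.66089179]
```

```bash
python3 - <<'E'
from h import *
import pickle;c=pickle.load(open('w2.pkl','rb'))
im=cv2.resize(c['pixels'][195:345,200:310],(594,600*150//150),fx=0,fy=0,interpolation=cv2.INTER_CUBIC)
im=cv2.resize(c['pixels'][198:348,198:313],(460,600),interpolation=2)
S=manip.sense();R=Ro.from_quat(S['tool_rot']).as_matrix()
W=lambda v:proj(c,S['tcp_pos']+R@np.array(v))
cv2.imwrite('pics/w2z.png',im)
for n,v in dict(wtf=[.023,0,-.031],wtb=[-.023,0,-.031],wbf=[.023,0,-.001],cfu=[.021,0,.013],cft=[.021,0,.007],tip=[.007,0,.053]).items(): print(n,((W(v)-[198,198]+.5)*4-.5).round(0))
E
```

```text
wtf [230. 188.]
wtb [229. 575.]
wbf [229.  63.]
cfu [228.  34.]
cft [228.  52.]
tip [227.  23.]
```

View pics/w2z.png

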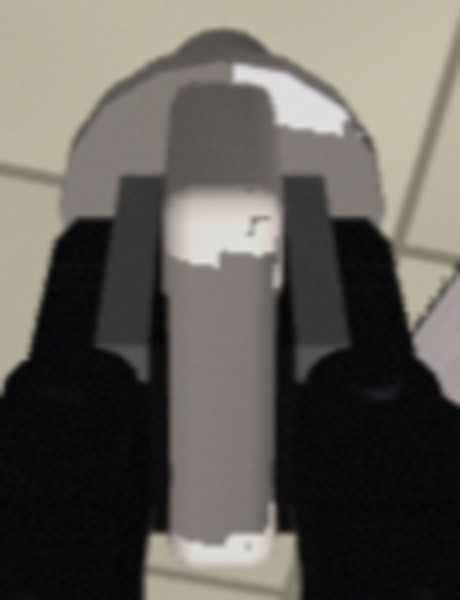

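```bash
python3 - <<'E'
from h import *
import pickle;c=pickle.load(open('w2.pkl','rb'))
from scipy.optimize import least_squares
S=manip.sense();R=Ro.from_quat(S['tool_rot']).as_matrix()
V=np.array([[.023,0,-.031],[-.0225,0,-.031],[.0225,0,-.002],[.021,0,.007],[.021,0,.013],[.008,0,.051]]);Y=np.array([188,566,84,62,50,28])
def pr(p):
    Q=Ro.from_euler('y',p[2]).as_matrix()
    return np.array([((proj(c,S['tcp_pos']+R@(Q@v+[p[0],0,p[1]]))-198+.5)*4-.5)[1] for v in V])
for mask in ([1,1,1,1,1,1],[1,1,0,1,1,1]):
    r=least_squares(lambda p:(pr(p)-Y)*mask,[0,0,0],x_scale=[.001,.001,.01]);print(r.x*[1000,1000,57.3],r.fun.round(1))
r=least_squares(lambda p:(pr([p[0],p[1],0])-Y),[0,0],x_scale=.001);print(r.x*1000,r.fun.round(1))
E
```

```text
[-3.12042092  4.08778132 -0.54348219] [ 4.2 -1.  -4.   0.8 -4.9  5. ]
[-2.81161787  3.71178688 -0.61199982] [ 2.8 -0.8 -0.  -0.3 -6.   4.4]
[-3.23267868  4.46262662] [ 7.1 -2.1 -3.5  0.6 -5.5  2.2]
```

```bash
python3 -c "
from h import *
to([.559,.139,.137],12.96)"
```

```text
t 6.25 tcp [0.4852 0.1157 0.2103] yaw 12.86 F [ 0.3 -0.  -2.2] gap 0.123
shift [ 0.0771 -0.0063  0.0733] rv [ 0.   0.  -0.1]
```

Request:
step_arm(commands=[0.03, -0.003, 0, 0, 0, 0, 0.06, -0.006, 0, 0, 0, 0, 0.077, -0.006, 0.01, 0, 0, 0, 0.077, -0.006, 0.03, 0, 0, 0, 0.077, -0.006, 0.05, 0, 0, 0, 0.077, -0.006, 0.065, 0, 0, 0, 0.077, -0.006, 0.073, 0, 0, 0, 0.077, -0.006, 0.073, 0, 0, 0, 0.077, -0.006, 0.073, 0, 0, 0, 0.077, -0.006, 0.073, 0, 0, 0])

```text
t: 7.25
tcp_pos: [0.5595, 0.1394, 0.1383]
tool_rot: [0.994, 0.113, 0.001, 0.0]
force: [-0.5, 0.2, -1.3]
finger_gap: 0.124
gripper_force: 88.0
```

```bash
python3 - <<'E'
from h import *
to([.559,.139,.137],12.96)
a=cam('scene');b=cam('top');w=cam('wrist')
import pickle;pickle.dump((a,b,w),open('c3.pkl','wb'))
p=proj(a,[.558,.139,.08]).astype(int);q=proj(b,[.558,.139,.08]).astype(int);print(p,q)
A=cv2.resize(a['pixels'][p[1]-40:p[1]+35,p[0]-25:p[0]+25],(400,600),interpolation=2)
B=cv2.resize(w['pixels'][160:310,198:298],(400,600),interpolation=2)
cv2.imwrite('pics/s3.png',np.hstack([A,B]))
E
```

```text
t 7.25 tcp [0.5595 0.1394 0.1383] yaw 12.92 F [-0.5  0.2 -1.3] gap 0.124
shift [-0.0006  0.0003  0.0013] rv [ 0.02 -0.12 -0.04]
[271 165] [207 200]
```

View pics/s3.png

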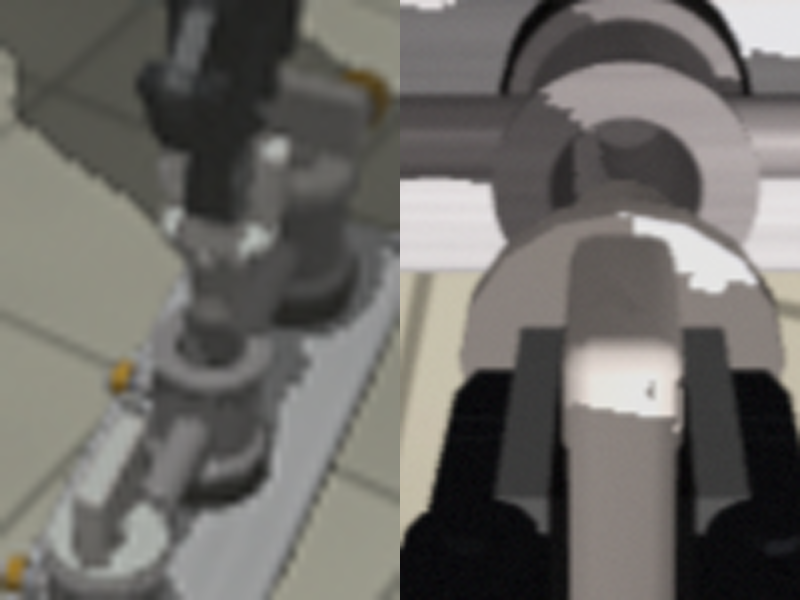

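Scene crop (left half): the tip is centred near (211,315) and the rim ellipse near (213,354). Wrist crop (right half): collar, wing and rim share one lateral centre, x of about 622–627.

```bash
python3 - <<'E'
from h import *
import pickle;a,b,w=pickle.load(open('c3.pkl','rb'))
px=lambda x,y:((x+.5)/8-.5+246,(y+.5)/8-.5+125)
rim=hit(a,*px(213,354),.07);print('rim scene',rim)
for z in(.079,.083):
  print('tip axis',z,hit(a,*px(211,315),z+.006), 'collar c',hit(a,*px(222,236),z+.042))
R=a['R'];print('img right',R[0],'down',R[1])
# wrist rim fit: left,right,top in crop
g=lambda x,y:((x-400+.5)/4-.5+198,(y+.5)/4-.5+160)
print(hit(w,*g(495,190),.07),hit(w,*g(758,190),.07),'far edge',hit(w,*g(627,62),.07),'bore far',hit(w,*g(627,118),.07))
E
```

```text
rim scene [0.56358483 0.13738034 0.07      ]
tip axis 0.079 [0.55988569 0.14048792 0.085     ] collar c [0.56059958 0.14326327 0.121     ]
tip axis 0.083 [0.56208218 0.13653519 0.089     ] collar c [0.56290667 0.13908795 0.125     ]
img right [0.8309233  0.5562065  0.01417052] down [ 0.41171991 -0.59754331 -0.68806156]
[0.55270436 0.16107384 0.07      ] [0.56273519 0.11728506 0.07      ] far edge [0.5799041  0.14419814 0.07      ] bore far [0.57038821 0.14200752 0.07      ]
```

Request:
step_arm(commands=[0, 0, 0.005, 0, 0, 0, 0, 0, 0.01, 0, 0, 0, 0, 0, 0.015, 0, 0, 0, 0, 0, 0.02, 0, 0, 0, 0, 0, 0.024, 0, 0, 0, 0, 0, 0.028, 0, 0, 0, 0, 0, 0.032, 0, 0, 0, 0, 0, 0.036, 0, 0, 0, 0, 0, 0.036, 0, 0, 0, 0, 0, 0.036, 0, 0, 0])

```text
t: 8.4
tcp_pos: [0.5587, 0.1394, 0.1013]
tool_rot: [0.994, 0.113, -0.0, -0.0]
force: [0.8, -0.1, -0.7]
finger_gap: 0.125
gripper_force: 88.0
```

```bash
python3 -c "
from h import *
to([.559,.139,.0885],12.96);s=manip.sense();print(s['force'],s['ft_torque'])"
```

```text
t 8.4 tcp [0.5587 0.1394 0.1013] yaw 12.93 F [ 0.8 -0.1 -0.7] gap 0.125
shift [0.0002 0.0004 0.0128] rv [-0.    0.   -0.03]
[ 0.76783462 -0.12650646 -0.68824352] [ 0.02338942 -0.00620752 -0.03874233]
```

In the bore with no side force. Continuing gently.

Request:
step_arm(commands=[0, 0, 0.001, 0, 0, 0, 0, 0, 0.002, 0, 0, 0, 0, 0, 0.003, 0, 0, 0, 0, 0, 0.004, 0, 0, 0, 0, 0, 0.005, 0, 0, 0, 0, 0, 0.006, 0, 0, 0, 0, 0, 0.007, 0, 0, 0, 0, 0, 0.008, 0, 0, 0, 0, 0, 0.009, 0, 0, 0, 0, 0, 0.009, 0, 0, 0])

```text
t: 9.4
tcp_pos: [0.5589, 0.1392, 0.0923]
tool_rot: [0.994, 0.113, 0.0, 0.0]
force: [0.9, -1.5, -1.1]
finger_gap: 0.129
gripper_force: 88.0
```

```bash
python3 -c "
from h import *
to([.559,.139,.0885],12.96);s=manip.sense();print(s['force'],s['ft_torque'])"
```

```text
t 9.4 tcp [0.5589 0.1392 0.0923] yaw 12.93 F [ 0.9 -1.5 -1.1] gap 0.129
shift [0.0001 0.0002 0.0038] rv [ 0.02 -0.01 -0.03]
[ 0.87282864 -1.48152658 -1.07508457] [-0.24032275 -0.10878994  0.02723948]
```

Request:
step_arm(commands=[0, 0.0005, 0, 0, 0, 0, 0, 0.0005, 0.0005, 0, 0, 0, 0, 0.0005, 0.001, 0, 0, 0, 0, 0.0005, 0.0015, 0, 0, 0, 0, 0.0005, 0.002, 0, 0, 0, 0, 0.0005, 0.0025, 0, 0, 0, 0, 0.0005, 0.003, 0, 0, 0, 0, 0.0005, 0.0035, 0, 0, 0, 0, 0.0005, 0.0035, 0, 0, 0, 0, 0.0005, 0.0035, 0, 0, 0])

```text
t: 10.4
tcp_pos: [0.5589, 0.1388, 0.0888]
tool_rot: [0.994, 0.113, 0.0, 0.0]
force: [0.4, -1.2, -0.7]
finger_gap: 0.126
gripper_force: 88.0
```

```bash
python3 -c "
from h import *
to([.559,.139,.0885],12.96);s=manip.sense();print(s['force'],s['ft_torque'])"
```

```text
t 10.4 tcp [0.5589 0.1388 0.0888] yaw 12.93 F [ 0.4 -1.2 -0.7] gap 0.126
shift [ 0.0001 -0.0002  0.0003] rv [ 0.01 -0.01 -0.03]
[ 0.43422408 -1.22729364 -0.74661028] [-0.19758098 -0.07020597  0.00263723]
```

Request:
step_arm(commands=[0, 0.0003, 0.0005, 0, 0, 0, 0, 0.0004, 0.001, 0, 0, 0, 0, 0.0004, 0.0015, 0, 0, 0, 0, 0.0004, 0.0018, 0, 0, 0, 0, 0.0004, 0.002, 0, 0, 0, 0, 0.0004, 0.0022, 0, 0, 0, 0, 0.0004, 0.0025, 0, 0, 0, 0, 0.0004, 0.0025, 0, 0, 0, 0, 0.0004, 0.0025, 0, 0, 0, 0, 0.0004, 0.0025, 0, 0, 0])

```text
t: 11.4
tcp_pos: [0.559, 0.1386, 0.0865]
tool_rot: [0.994, 0.113, 0.0, -0.0]
force: [-0.8, 0.0, 4.0]
finger_gap: 0.123
gripper_force: 88.7
```

```bash
python3 -c "
from h import *
to([.559,.139,.0885],12.96);s=manip.sense();print(s['force'],s['ft_torque'])"
```

```text
t 11.4 tcp [0.559  0.1386 0.0865] yaw 12.92 F [-0.8  0.   4. ] gap 0.123
shift [ 0.0001 -0.0004 -0.002 ] rv [-0.01 -0.02 -0.04]
[-0.8164474   0.02963762  4.00094906] [0.26058472 0.09634783 0.03242517]
```

Request:
step_arm(commands=[0, 0, 0.0005, 0, 0, 0, 0, 0, 0.001, 0, 0, 0, 0, 0, 0.0015, 0, 0, 0, 0, 0, 0.002, 0, 0, 0, 0, 0, 0.0023, 0, 0, 0, 0, 0, 0.0026, 0, 0, 0, 0, 0, 0.0026, 0, 0, 0, 0, 0, 0.0026, 0, 0, 0, 0, 0, 0.0026, 0, 0, 0, 0, 0, 0.0026, 0, 0, 0])

```text
t: 12.4
tcp_pos: [0.5591, 0.1386, 0.0846]
tool_rot: [0.994, 0.113, 0.0, -0.0]
force: [-1.3, 1.5, 9.7]
finger_gap: 0.126
gripper_force: 89.6
```

```bash
cat > f.py <<'E'
from h import *
s=manip.sense();R=Ro.from_quat(s['tool_rot']).as_matrix()
print(s['tcp_pos'].round(4),'yaw',np.degrees(np.arctan2(R[1,0],R[0,0])).round(2),'F',s['force'].round(1),'T',s['ft_torque'].round(2),round(s['finger_gap'],3),'t',s['t'])
E
python3 f.py
```

```text
[0.5591 0.1386 0.0846] yaw 12.93 F [-1.3  1.5  9.7] T [ 0.13  0.36 -0.03] 0.126 t 12.4
```

Request:
step_arm(commands=[0, 0, 0.0005, 0, 0, 0, 0, 0, 0.001, 0, 0, -1, 0, 0, 0.001, 0, 0, -3, 0, 0, 0.0012, 0, 0, -5, 0, 0, 0.0014, 0, 0, -7, 0, 0, 0.0016, 0, 0, -9, 0, 0, 0.0018, 0, 0, -11, 0, 0, 0.002, 0, 0, -13, 0, 0, 0.002, 0, 0, -15, 0, 0, 0.002, 0, 0, -15])

```text
t: 13.4
tcp_pos: [0.5591, 0.1386, 0.0829]
tool_rot: [0.97, 0.241, 0.0, -0.0]
force: [-1.5, 0.3, 11.2]
finger_gap: 0.121
gripper_force: 89.9
```

```bash
python3 f.py
```

```text
[0.5591 0.1386 0.0829] yaw 27.94 F [-1.5  0.3 11.2] T [0.19 0.42 0.04] 0.121 t 13.4
```

Request:
step_arm(commands=[0, 0, 0.0006, 0, 0, 0, 0, 0, 0.001, 0, 0, -1, 0, 0, 0.0012, 0, 0, -3, 0, 0, 0.0014, 0, 0, -5, 0, 0, 0.0016, 0, 0, -7, 0, 0, 0.0018, 0, 0, -9, 0, 0, 0.002, 0, 0, -11, 0, 0, 0.002, 0, 0, -13, 0, 0, 0.002, 0, 0, -15, 0, 0, 0.002, 0, 0, -15])

```text
t: 14.4
tcp_pos: [0.5591, 0.1386, 0.0815]
tool_rot: [0.931, 0.366, 0.0, 0.0]
force: [-2.9, 1.1, 14.6]
finger_gap: 0.127
gripper_force: 90.4
```

```bash
python3 f.py
```

```text
[0.5591 0.1386 0.0815] yaw 42.96 F [-2.9  1.1 14.6] T [0.15 0.63 0.14] 0.127 t 14.4
```

Request:
step_arm(commands=[0, 0, 0.0002, 0, 0, -1, -0.0002, -0.0002, 0.0004, 0, 0, -3, -0.0002, -0.0002, 0.0005, 0, 0, -5, -0.0002, -0.0002, 0.0006, 0, 0, -7, -0.0002, -0.0002, 0.0008, 0, 0, -9, -0.0002, -0.0002, 0.001, 0, 0, -11, -0.0002, -0.0002, 0.0011, 0, 0, -13, -0.0002, -0.0002, 0.0012, 0, 0, -15, -0.0002, -0.0002, 0.0012, 0, 0, -15, -0.0002, -0.0002, 0.0012, 0, 0, -15])

```text
t: 15.4
tcp_pos: [0.5591, 0.1386, 0.0806]
tool_rot: [0.875, 0.484, 0.001, 0.0]
force: [-3.3, -0.1, 16.5]
finger_gap: 0.125
gripper_force: 90.7
```

```bash
python3 f.py
```

```text
[0.5591 0.1386 0.0806] yaw 57.94 F [-3.3 -0.1 16.5] T [ 0.11  0.68 -0.  ] 0.125 t 15.4
```

Request:
step_arm(commands=[0, 0, 0, 0, 0, -2, 0, 0, 0, 0, 0, -4, 0, 0, 0.0001, 0, 0, -6, 0, 0, 0.0002, 0, 0, -8, 0, 0, 0.0003, 0, 0, -10, 0, 0, 0.0004, 0, 0, -12, 0, 0, 0.0005, 0, 0, -14, 0, 0, 0.0006, 0, 0, -15, 0, 0, 0.0006, 0, 0, -15, 0, 0, 0.0006, 0, 0, -15])

```text
t: 16.4
tcp_pos: [0.5591, 0.1386, 0.0802]
tool_rot: [0.805, 0.594, 0.001, 0.0]
force: [-2.7, 0.3, 17.3]
finger_gap: 0.127
gripper_force: 91.0
```

```bash
python3 f.py
```

```text
[0.5591 0.1386 0.0802] yaw 72.84 F [-2.7  0.3 17.3] T [-0.    0.63 -0.29] 0.127 t 16.4
```

Request:
step_arm(commands=[0, 0, 0, 0, 0, -3, 0, 0, 0, 0, 0, -6, 0, 0, 0, 0, 0, -9, 0, 0, 0, 0, 0, -12, 0, 0, 0, 0, 0, -15, 0, 0, 0, 0, 0, -18, 0, 0, 0, 0, 0, -21, 0, 0, 0, 0, 0, -25, 0, 0, 0, 0, 0, -28, 0, 0, 0, 0, 0, -30])

```text
t: 17.4
tcp_pos: [0.5591, 0.1386, 0.08]
tool_rot: [0.623, 0.782, 0.001, 0.0]
force: [-3.4, -0.2, 16.4]
finger_gap: 0.123
gripper_force: 91.3
```

```bash
python3 f.py
```

```text
[0.5591 0.1386 0.08  ] yaw 102.91 F [-3.4 -0.2 16.4] T [-0.    0.58 -0.56] 0.123 t 17.4
```

Request:
step_arm(commands=[0, 0, 0, 0, 0, 4, 0, 0, 0, 0, 0, 8, 0, 0, 0, 0, 0, 10, 0, 0, 0, 0, 0, 6, 0, 0, 0, 0, 0, 0, 0, 0, 0, 0, 0, -5, 0, 0, 0, 0, 0, -8, 0, 0, 0, 0, 0, -4, 0, 0, 0, 0, 0, 0, 0, 0, 0, 0, 0, 0])

```text
t: 18.4
tcp_pos: [0.5591, 0.1386, 0.0799]
tool_rot: [0.624, 0.781, 0.001, 0.001]
force: [-2.7, -0.3, 16.0]
finger_gap: 0.126
gripper_force: 91.0
```

```bash
python3 f.py; python3 - <<'E'
from h import *
c=cam('scene');w=cam('wrist')
import pickle;pickle.dump((c,w),open('c4.pkl','wb'))
p=proj(c,[.558,.139,.075]).astype(int);print(p)
A=cv2.resize(c['pixels'][p[1]-38:p[1]+37,p[0]-25:p[0]+25],(400,600),interpolation=2)
B=cv2.resize(w['pixels'][160:310,198:298],(400,600),interpolation=2)
cv2.imwrite('pics/s4.png',np.hstack([A,B]))
E
```

```text
[0.5591 0.1386 0.0799] yaw 102.78 F [-2.7 -0.3 16. ] T [-0.06  0.6  -0.62] 0.126 t 18.4
[270 166]
```

View pics/s4.png

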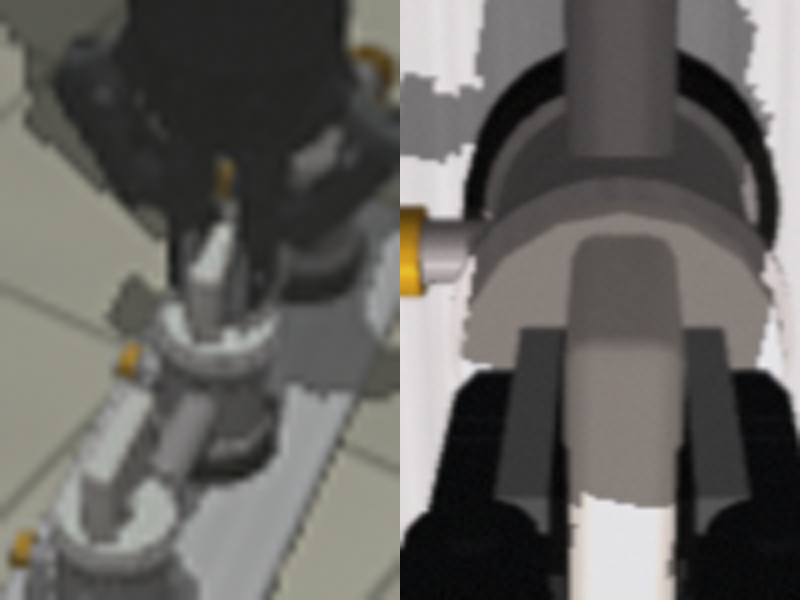

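The wing is in line with the pipe. By the force and height balance the collar is still about 1 mm above the rim, so I'll work it to and fro.

Request:
step_arm(commands=[0, 0, 0.0002, 0, 0, 6, 0, 0, 0.0003, 0, 0, 12, 0, 0, 0.0003, 0, 0, 6, 0, 0, 0.0003, 0, 0, 0, 0, 0, 0.0003, 0, 0, -6, 0, 0, 0.0003, 0, 0, -12, 0, 0, 0.0003, 0, 0, -6, 0, 0, 0.0003, 0, 0, 0, 0, 0, 0.0003, 0, 0, 6, 0, 0, 0.0003, 0, 0, 12])

```text
t: 19.5
tcp_pos: [0.5591, 0.1386, 0.0797]
tool_rot: [0.702, 0.712, 0.0, 0.001]
force: [-3.0, 0.9, 16.4]
finger_gap: 0.126
gripper_force: 90.9
```

```bash
python3 f.py
```

```text
[0.5591 0.1386 0.0797] yaw 90.82 F [-3.   0.9 16.4] T [0.16 0.62 0.5 ] 0.126 t 19.5
```

Request:
step_arm(commands=[0, -0.0004, 0.0002, 0, 0, -8, 0, -0.0004, 0.0003, 0, 0, -16, 0, -0.0004, 0.0003, 0, 0, -24, 0, -0.0004, 0.0003, 0, 0, -16, 0, -0.0004, 0.0003, 0, 0, -8, 0, -0.0004, 0.0003, 0, 0, 0, 0, -0.0004, 0.0003, 0, 0, -8, 0, -0.0004, 0.0003, 0, 0, -16, 0, -0.0004, 0.0003, 0, 0, -24, 0, -0.0004, 0.0003, 0, 0, -24])

```text
t: 20.5
tcp_pos: [0.5591, 0.1386, 0.0795]
tool_rot: [0.537, 0.844, 0.001, 0.001]
force: [-2.7, -0.2, 15.9]
finger_gap: 0.123
gripper_force: 90.7
```

```bash
python3 f.py
```

```text
[0.5591 0.1386 0.0795] yaw 115.08 F [-2.7 -0.2 15.9] T [ 0.09  0.52 -0.11] 0.123 t 20.5
```

Request:
step_arm(commands=[0, 0, 0.0003, 0, 0, 8, 0, 0, 0.0005, 0, 0, 16, 0, 0, 0.0005, 0, 0, 24, 0, 0, 0.0005, 0, 0, 16, 0, 0, 0.0005, 0, 0, 8, 0, 0, 0.0005, 0, 0, 0, 0, 0, 0.0005, 0, 0, 8, 0, 0, 0.0005, 0, 0, 16, 0, 0, 0.0005, 0, 0, 24, 0, 0, 0.0005, 0, 0, 24])

```text
t: 21.5
tcp_pos: [0.5591, 0.1386, 0.0791]
tool_rot: [0.702, 0.712, 0.001, 0.001]
force: [-2.5, 0.3, 17.0]
finger_gap: 0.126
gripper_force: 90.9
```

```bash
python3 f.py
```

```text
[0.5591 0.1386 0.0791] yaw 90.75 F [-2.5  0.3 17. ] T [-0.    0.57 -0.33] 0.126 t 21.5
```

Request:
step_arm(commands=[0, 0, 0, 0, 0, -8, 0, 0, 0, 0, 0, -16, 0, 0, 0, 0, 0, -24, 0, 0, 0, 0, 0, -16, 0, 0, 0, 0, 0, -8, 0, 0, 0, 0, 0, 0, 0, 0, 0, 0, 0, -8, 0, 0, 0, 0, 0, -16, 0, 0, 0, 0, 0, -24, 0, 0, 0, 0, 0, -24])

```text
t: 22.5
tcp_pos: [0.559, 0.1386, 0.079]
tool_rot: [0.537, 0.844, 0.001, 0.001]
force: [-3.2, 0.0, 17.1]
finger_gap: 0.127
gripper_force: 91.0
```

```bash
python3 f.py
```

```text
[0.559  0.1386 0.079 ] yaw 115.03 F [-3.2  0.  17.1] T [ 0.04  0.59 -0.34] 0.127 t 22.5
```

Request:
step_arm(commands=[0, 0, 0.0002, 0, 0, 8, 0, 0, 0.0002, 0, 0, 16, 0, 0, 0.0002, 0, 0, 24, 0, 0, 0.0002, 0, 0, 16, 0, 0, 0.0002, 0, 0, 8, 0, 0, 0.0002, 0, 0, 0, 0, 0, 0.0002, 0, 0, 8, 0, 0, 0.0002, 0, 0, 16, 0, 0, 0.0002, 0, 0, 24, 0, 0, 0.0002, 0, 0, 24])

```text
t: 23.5
tcp_pos: [0.5591, 0.1386, 0.0789]
tool_rot: [0.702, 0.712, 0.001, 0.001]
force: [-3.2, 0.1, 18.1]
finger_gap: 0.123
gripper_force: 90.8
```

```bash
python3 f.py
```

```text
[0.5591 0.1386 0.0789] yaw 90.77 F [-3.2  0.1 18.1] T [-0.    0.56 -0.04] 0.123 t 23.5
```

Request:
step_arm(commands=[0, 0, 0, 0, 0, -4, 0, 0, 0, 0, 0, -8, 0, 0, 0, 0, 0, -12.2, 0, 0, 0, 0, 0, -12.2, 0, 0, -0.001, 0, 0, -12.2, 0, 0, -0.002, 0, 0, -12.2, 0, 0, -0.003, 0, 0, -12.2, 0, 0, -0.004, 0, 0, -12.2, 0, 0, -0.005, 0, 0, -12.2, 0, 0, -0.005, 0, 0, -12.2])

```text
t: 24.5
tcp_pos: [0.559, 0.1386, 0.0821]
tool_rot: [0.621, 0.784, 0.001, 0.001]
force: [0.2, -0.2, 4.0]
finger_gap: 0.129
gripper_force: 89.0
```

```bash
python3 f.py
```

```text
[0.559  0.1386 0.0821] yaw 103.21 F [ 0.2 -0.2  4. ] T [ 0.18 -0.06  0.35] 0.129 t 24.5
```

Request:
step_arm(commands=[0, 0, -0.0005, 0, 0, 0.2, 0, 0, -0.001, 0, 0, 0.2, 0, 0, -0.0015, 0, 0, 0.2, 0, 0, -0.0018, 0, 0, 0.2, 0, 0, -0.0018, 0, 0, 0.2, 0, 0, -0.0018, 0, 0, 0.2, 0, 0, -0.0018, 0, 0, 0.2, 0, 0, -0.0018, 0, 0, 0.2, 0, 0, -0.0018, 0, 0, 0.2, 0, 0, -0.0018, 0, 0, 0.2])

```text
t: 25.5
tcp_pos: [0.5589, 0.1385, 0.0835]
tool_rot: [0.623, 0.782, 0.0, 0.0]
force: [4.1, 2.0, -0.5]
finger_gap: 0.128
gripper_force: 88.2
```

```bash
python3 f.py
```

```text
[0.5589 0.1385 0.0835] yaw 102.92 F [ 4.1  2.  -0.5] T [ 0.39 -0.84  0.4 ] 0.128 t 25.5
```

Request:
step_arm(commands=[0, 0, 0, 0, 0, 0, 0, 0, 0, 0, 0, 0, 0, 0, 0, 0, 0, 0, 0, 0, 0, 0, 0, 0, 0, 0, 0, 0, 0, 0, 0, 0, 0, 0, 0, 0, 0, 0, 0, 0, 0, 0, 0, 0, 0, 0, 0, 0, 0, 0, 0, 0, 0, 0, 0, 0, 0, 0, 0, 0], jaw=50)

```text
t: 26.5
tcp_pos: [0.5582, 0.1385, 0.0834]
tool_rot: [0.623, 0.782, -0.0, -0.0]
force: [-0.4, 0.6, 0.2]
finger_gap: 0.501
gripper_force: 0.0
```

```bash
python3 f.py
```

```text
[0.5582 0.1385 0.0834] yaw 102.93 F [-0.4  0.6  0.2] T [ 0.05  0.01 -0.03] 0.501 t 26.5
```

Request:
step_arm(commands=[0, 0, -0.01, 0, 0, 0, 0, 0, -0.025, 0, 0, 0, 0, 0, -0.045, 0, 0, 0, 0, 0, -0.07, 0, 0, 0, 0, 0, -0.1, 0, 0, 0, -0.03, 0, -0.12, 0, 0, 0, -0.06, 0, -0.12, 0, 0, 0, -0.07, 0, -0.12, 0, 0, 0, -0.07, 0, -0.12, 0, 0, 0, -0.07, 0, -0.12, 0, 0, 0])

```text
t: 27.5
tcp_pos: [0.5732, 0.0708, 0.2031]
tool_rot: [0.623, 0.782, -0.0, -0.001]
force: [-0.6, 0.6, -0.2]
finger_gap: 0.502
gripper_force: 0.0
```

```bash
python3 f.py; python3 - <<'E'
from h import *
w=cam('wrist');c=cam('scene')
import pickle;pickle.dump((w,c),open('c5.pkl','wb'))
p=proj(w,[.558,.139,.085]).astype(int);q=proj(c,[.558,.139,.075]).astype(int);print(p,q)
x,y=max(p[0]-50,0),max(p[1]-75,0)
A=cv2.resize(c['pixels'][q[1]-38:q[1]+37,q[0]-25:q[0]+25],(400,600),interpolation=2)
B=cv2.resize(w['pixels'][y:y+150,x:x+100],(400,600),interpolation=2);print(x,y)
cv2.imwrite('pics/s5.png',np.hstack([A,B]))
E
```

```text
[0.5732 0.0708 0.2031] yaw 102.9 F [-0.6  0.6 -0.2] T [-0.01 -0.02 -0.01] 0.502 t 27.5
[255  97] [270 166]
205 22
```

View pics/s5.png

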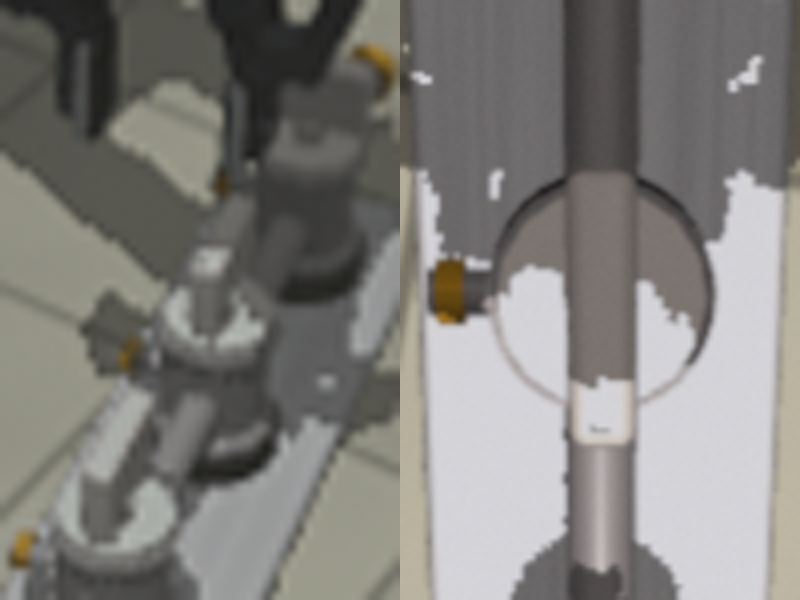

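The plug stands upright with its wing along the pipe. By my heights the collar could still be a fraction of a millimetre up, so I'll regrip and work it again under about 17 N as a check.

Request:
step_arm(commands=[0.03, 0, 0, 0, 0, 0, 0.06, 0, 0, 0, 0, 0, 0.07, 0, 0.01, 0, 0, 0, 0.07, 0, 0.04, 0, 0, 0, 0.07, 0, 0.07, 0, 0, 0, 0.07, 0, 0.09, 0, 0, 0, 0.07, 0, 0.105, 0, 0, 0, 0.07, 0, 0.115, 0, 0, 0, 0.07, 0, 0.12, 0, 0, 0, 0.07, 0, 0.12, 0, 0, 0])

```text
t: 28.6
tcp_pos: [0.5579, 0.1386, 0.0828]
tool_rot: [0.623, 0.782, -0.0, -0.0]
force: [0.1, 0.3, -0.4]
finger_gap: 0.505
gripper_force: 0.0
```

Request:
step_arm(commands=[0, 0, 0, 0, 0, 0, 0, 0, 0, 0, 0, 0, 0, 0, 0, 0, 0, 0, 0, 0, 0, 0, 0, 0, 0, 0, 0, 0, 0, 0, 0, 0, 0, 0, 0, 0, 0, 0, 0, 0, 0, 0, 0, 0, 0, 0, 0, 0, 0, 0, 0, 0, 0, 0, 0, 0, 0, 0, 0, 0], jaw=0)

```text
t: 29.6
tcp_pos: [0.5589, 0.1386, 0.0837]
tool_rot: [0.623, 0.782, 0.001, 0.001]
force: [1.9, 0.7, 3.2]
finger_gap: 0.124
gripper_force: 94.4
```

```bash
python3 f.py
```

```text
[0.5589 0.1386 0.0837] yaw 102.93 F [1.9 0.7 3.2] T [ 0.15 -0.39  0.27] 0.124 t 29.6
```

Request:
step_arm(commands=[0, 0, 0.0008, 0, 0, 0, 0, 0, 0.0016, 0, 0, 0, 0, 0, 0.0024, 0, 0, 0, 0, 0, 0.0032, 0, 0, 0, 0, 0, 0.004, 0, 0, 0, 0, 0, 0.0045, 0, 0, 0, 0, 0, 0.0048, 0, 0, 0, 0, 0, 0.0048, 0, 0, 0, 0, 0, 0.0048, 0, 0, 0, 0, 0, 0.0048, 0, 0, 0])

```text
t: 30.6
tcp_pos: [0.559, 0.1386, 0.0806]
tool_rot: [0.623, 0.782, 0.001, 0.001]
force: [0.7, 1.3, 15.5]
finger_gap: 0.126
gripper_force: 96.4
```

```bash
python3 f.py
```

```text
[0.559  0.1386 0.0806] yaw 102.93 F [ 0.7  1.3 15.5] T [-0.    0.18  0.27] 0.126 t 30.6
```

Request:
step_arm(commands=[0, 0, 0, 0, 0, 8, 0, 0, 0, 0, 0, 16, 0, 0, 0, 0, 0, 8, 0, 0, 0, 0, 0, 0, 0, 0, 0, 0, 0, -8, 0, 0, 0, 0, 0, -16, 0, 0, 0, 0, 0, -8, 0, 0, 0, 0, 0, 0, 0, 0, 0, 0, 0, 0, 0, 0, 0, 0, 0, 0])

```text
t: 31.6
tcp_pos: [0.559, 0.1386, 0.0807]
tool_rot: [0.624, 0.782, 0.001, 0.001]
force: [-0.6, 0.2, 15.5]
finger_gap: 0.124
gripper_force: 96.4
```

```bash
python3 f.py
```

```text
[0.559  0.1386 0.0807] yaw 102.83 F [-0.6  0.2 15.5] T [-0.02  0.15 -0.05] 0.124 t 31.6
```

No further sinking after the to-and-fro, so the plug is home. Now releasing.

Request:
step_arm(commands=[0, 0, -0.001, 0, 0, -0.1, 0, 0, -0.002, 0, 0, -0.1, 0, 0, -0.003, 0, 0, -0.1, 0, 0, -0.004, 0, 0, -0.1, 0, 0, -0.005, 0, 0, -0.1, 0, 0, -0.0058, 0, 0, -0.1, 0, 0, -0.0058, 0, 0, -0.1, 0, 0, -0.0058, 0, 0, -0.1, 0, 0, -0.0058, 0, 0, -0.1, 0, 0, -0.0058, 0, 0, -0.1])

```text
t: 32.6
tcp_pos: [0.5589, 0.1385, 0.0844]
tool_rot: [0.622, 0.783, 0.0, 0.0]
force: [5.2, 0.8, 0.6]
finger_gap: 0.123
gripper_force: 94.1
```

Request:
step_arm(commands=[0, 0, 0, 0, 0, 0, 0, 0, 0, 0, 0, 0, 0, 0, 0, 0, 0, 0, 0, 0, 0, 0, 0, 0, 0, 0, 0, 0, 0, 0, 0, 0, 0, 0, 0, 0, 0, 0, 0, 0, 0, 0, 0, 0, 0, 0, 0, 0, 0, 0, 0, 0, 0, 0, 0, 0, 0, 0, 0, 0], jaw=50)

```text
t: 33.6
tcp_pos: [0.5582, 0.1385, 0.0844]
tool_rot: [0.622, 0.783, 0.0, 0.0]
force: [0.8, -0.5, 0.3]
finger_gap: 0.496
gripper_force: 0.0
```

Request:
step_arm(commands=[0, 0, -0.01, 0, 0, 0, 0, 0, -0.025, 0, 0, 0, 0, 0, -0.045, 0, 0, 0, 0, 0, -0.07, 0, 0, 0, 0, 0, -0.1, 0, 0, 0, -0.03, 0, -0.12, 0, 0, 0, -0.06, 0, -0.12, 0, 0, 0, -0.07, 0, -0.12, 0, 0, 0, -0.07, 0, -0.12, 0, 0, 0, -0.07, 0, -0.12, 0, 0, 0])

```text
t: 34.6
tcp_pos: [0.5733, 0.0708, 0.2041]
tool_rot: [0.623, 0.783, -0.0, -0.001]
force: [0.0, 0.4, -0.4]
finger_gap: 0.5
gripper_force: 0.0
```

```bash
python3 f.py; python3 - <<'E'
from h import *
import pickle;w0,_=pickle.load(open('c5.pkl','rb'));w=cam('wrist')
# wing-top edge rows: change versus the earlier picture
d=cv2.absdiff(w['pixels'],w0['pixels'])[60:140,215:300];print('changed px',int((d.max(2)>60).sum()))
# wing side edges (bright/dark steps) at several rows -> line yaw at z=.114
g=cv2.cvtColor(w['pixels'],6).astype(float)
gx=cv2.Sobel(g,6,1,0)
P=[]
for r in range(70,126,3):
    s=np.abs(gx[r,241:270]); l=241+s[:14].argmax(); m=255+s[14:].argmax(); P.append(hit(w,(l+m)/2,r,.114))
P=np.array(P);k=np.polyfit(P[:,1],P[:,0],1)[0];print('wing yaw',90-np.degrees(np.arctan(k)))
E
```

```text
[0.5733 0.0708 0.2041] yaw 103.0 F [ 0.   0.4 -0.4] T [-0.04 -0.02  0.02] 0.5 t 34.6
changed px 17
wing yaw 103.92009330254656
```

```bash
python3 -c "
from station import manip
print(manip.sign_off())"
```

```text
the job is handed in; nothing more can be done
None
```

The winged plug is wedged in the middle barrel, its wing within about 1° of the pipe line. It stopped sinking when worked at about 16 N, so I take the collar to be on the rim, though no picture resolves that below about half a millimetre. Pressing peaked near 19 N, nothing else was handled, and the job was handed in at about 35 s.

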